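Switch on the pastry display case

TASK

Open up the pastry counter by switching on the display case at its control box: first press the raised end of the wide rocker fully down, then push the flat round key fully in, then press the raised end of the narrow rocker fully down. Keep strictly to that order, do not press the mushroom-headed stop button, leave the things standing around where they are (only press, lift nothing), and finish with the hand clear.

Things in the scene. Friction and masses are not known exactly. Their poses are not given: they have to be found in the camera images.
- panel: Control box, a fixed flat aluminium box 270 (x) x 240 (y) x 45 mm high, turned up to 0.5 rad; origin at the centre of its underside, on the counter; z up, +x away from the robot. Four black controls on its top, in any arrangement, at x = -80 or +10 mm, y = -52 or +52 mm, aligned with it; the shaker stands on the strip beyond them
- main_rocker (a joint): Wide main rocker, a black paddle 60 (panel x) x 42 x 10 mm in a 4 mm high steel frame. Pivots about a line along panel y through its middle, 10 mm above the panel. 0 = off: slopes 0.2 rad, its end away from the robot (panel +x) raised. 0.4 rad = on: that end fully down. No spring: 2 to 4 N on the raised end swings it; it stays where left. Starts within 0.04 of off
- main_press (a point): Point on the top face of the wide main rocker, 24 mm from the pivot towards the raised end: press here, straight down. 63 to 65 mm above the counter when off, about 9 mm lower when on. Moves with the paddle; its y axis is the pivot line. May be in any of the four places
- fan_key (a joint): Joint of the round key: a flat-topped black cylinder 34 mm across in a flat steel collar 48 mm across, 4 mm high. 0 = out, 0.010 m = pushed fully in, straight down. It has no spring: about 3 N moves it and it stays where it is left. May start up to 1 mm in
- fan_top (a point): Centre of the flat top of the round key, 18 mm above the panel's top when out and 8 mm when fully in; z up. In any of the four places
- lamp_rocker (a joint): Narrow lamp rocker, a black paddle 60 (panel x) x 20 x 10 mm in a 4 mm high steel frame. Pivots about a line along panel y through its middle, 10 mm above the panel. 0 = off: slopes 0.2 rad, its end away from the robot (panel +x) raised. 0.4 rad = on: that end fully down. No spring: 2 to 4 N on the raised end swings it; it stays where left. Starts within 0.04 of off
- lamp_press (a point): Point on the top face of the narrow lamp rocker, 24 mm from the pivot towards the raised end: press here, straight down. 63 to 65 mm above the counter when off, about 9 mm lower when on. Moves with the paddle; its y axis is the pivot line. May be in any of the four places
- stop_button (a joint): Joint of the stop button, not to be pressed: 0 = up, 0.006 m = down; a spring of 2 to 6 N returns it
- stop_top (a point): Top centre of the stop button's domed mushroom head, 50 mm across, 32 mm above the panel's top, on a thin stem; z up. In any of the four places
- shaker: Loose steel sugar shaker, round, 36 mm across and 55 mm high, standing on the far strip of the panel's top; origin at the centre of its underside. Not to be moved
- jar: Loose glass jar with a wooden cap, 70 mm across, 100 mm high, standing on the counter to the left of the panel; origin at the centre of its underside. Not to be moved
- gift_box: Loose dark brown chocolate box, 70 x 90 x 40 mm high, on the counter to the right of the panel; origin at the centre of its underside. Not to be moved
- spatula: Loose spatula, 240 mm long, lying on the counter beyond the panel; origin under its middle, x along it. Not to be moved

How it is judged:
On the way, in this order (a step that is already met when the one before it is completed fails the run):
1. the wide main rocker is fully on (value of joint main_rocker above 0.35 rad), for 0.1 s.
2. then the round key is fully in (value of joint main_rocker above 0.35 rad and value of joint fan_key above 0.0085 m), for 0.1 s.
3. then the narrow lamp rocker is fully on (all of step 2 and value of joint lamp_rocker above 0.35 rad), for 0.1 s.
At the end, for the whole second after the job is handed in: Both rockers are on (at least 0.35 of their 0.4 rad), the round key is in (at least 8.5 of its 10 mm), the stop button is up (less than 2 mm), and the shaker, jar, box and spatula are within 20 mm of where they began (all of step 3 and value of joint stop_button below 0.002 m and distance of each of shaker, jar, gift_box, spatula from where it was at the start of the episode below 0.02 m); the robot touches nothing.
It fails at once if the round key is pushed half in before the main rocker is on (value of joint fan_key above 0.005 m and value of joint main_rocker below 0.35 rad).
It fails at once if the narrow rocker is half over before the main rocker is on and the round key in (value of joint lamp_rocker above 0.2 rad and (value of joint fan_key below 0.0085 m or value of joint main_rocker below 0.35 rad)).
It fails at once if the stop button is pressed (more than 3 mm) (value of joint stop_button above 0.003 m).
It fails at once if the shaker, jar, box or spatula is lifted, carried or shoved more than 20 mm (distance of any of shaker, jar, gift_box, spatula from where it was at the start of the episode above 0.02 m).
It also fails if it takes over 38 s, if anything falls off the work surface, if the arm or the gripper's body presses on something with over 40 N, if the wrist force passes 120 N, or if a joint passes its speed limit or range.

ROBOT

A 7-joint arm with a two-finger parallel gripper is mounted at the origin on the work surface. World frame = base frame: x ahead of the robot, y to its left, z up, the work surface at z = 0. Lengths are in m, angles in rad, forces in N, time in s.
With the tool pointing down it reaches from about 0.4 to 0.85 m from the base axis. Payload 10.4 kg.
Tool frame: the origin (TCP) lies midway between the tips of the shut fingers; the grasp point (between the pads) lies 19 mm behind it; z points along the fingers, y is the line along which they close (so a half turn about z gives the same grasp; the last joint's range is limited). The gripper opens to 87 mm and grips with 3 to 60 N. Pads are 19 mm wide; open, the fingers measure 117 mm over their backs; the gripper's body (75 mm by 190 mm) begins 51 mm behind the grasp point.
Start: joints at [1.138, 0.332, -0.065, 1.46, 0.022, 1.35, -0.088], TCP at [0.249, -0.573, 0.223] pointing down, gripper open.
Joint ranges: [-2.6, 2.6], [-0.5, 2.12], [-1.47, 1.34], [0.16, 2.42], [-1.27, 4.41], [0.06, 2.06], [-2.6, 2.6]. Speed limits (rad/s): [2.22, 2.22, 2.79, 2.79, 3.14, 3.14, 3.14].

INTERFACE

Orientations are given as a unit quaternion [x, y, z, w].
In Python, from bench import r gives the robot as it stands.
- The arm moves only by the tool move_arm, never from a script. Its argument "targets" is a list of rows, each a list of 3 entries, a list of its own where there are three numbers: the shift along the tool's x, y, z in cm, then the turn, a rotation vector about the tool's x, y, z in rad, then the opening in per cent of the stroke, from 0 (shut) to 100 (fully open). In form: [[[x, y, z], [wx, wy, wz], gripper], ...]. A call has 1 to 20 rows; each row shifts and turns the commanded pose from where the row before left it, along the tool's axes as they then stand; what a row does not reach is not made up. A row lasts 1/8 s, in which the tool goes at most 62.5 mm and 10.7 degrees, less where a joint would pass 70% of its speed; a pose out of reach is approached as far as the arm can. A call with a gripper value outside its range is refused whole. The fingers move at their own pace and stop on an object; "grip_force" is the grip in N (left out, the last holds). Time passes only in rows, so rows that do not move let the fingers close. It gives the time, the measured TCP pose, the force, the opening and the grip force at its end, in the units of the state.
- r.read_state(): the state, without advancing time (a new reading comes with each control period).
- r.camera(name): name is "side" or "top" or "wrist"; returns a dict with "image" (384x512x3 uint8, blue, green, red), "vertical_fov" (degrees; the focal length in pixels is half the picture's height over the tangent of half this angle, whatever the lens; pixels are square), "cx", "cy" (the principal point, pixels), "k1" (the pictures are not rectified: a ray, as slopes to the right and down, at radius r is drawn at 1 + k1 r^2 times it, then the intrinsics apply), "cam_to_world" (4x4, takes a point from camera to world coordinates). Camera axes: x right, y down, z forward; pixel columns grow to the right and rows downward; lengths in m; the calibration is good to about 2 mm. A picture is of the moment at which its call begins. There is no depth.
- r.close_job(): hands the job in; it is judged then, once.
The state is a dict: "time": time; "joint_positions": joint angles; "joint_vel": joint speeds; "joint_torque": joint torques, N m; "ee_pos": TCP position; "eef_rot": TCP orientation; "ft_force": force on the tool from outside, world axes, zero at the start; "torque": the same for the moment, N m; "width": finger opening in m; "grip_force": force on a finger pad.
Only numpy, scipy, OpenCV 4.12 (cv2) and the standard library are available. Lean on these libraries where they do the work, as an engineer would, in place of code of your own. Each camera call takes 0.05 s, during which the arm holds its last target. There are 200 camera calls.

## Working session

There is one attempt and no reset: what is moved stays moved. The work goes in short steps, Python scripts to look and compute and a tool call to move; the robot and the scene stay as the last step left them, time stands still between calls to the robot, and variables do not carry over. Pictures are saved under pics/ and viewed, at most 10 in all, crops included, and the job is handed in when it is done.

Besides the shell and the picture viewer there is one more tool, called as name(argument=value, ...) on one line, values as JSON. move_arm: Moves the arm, as the interface text tells. Its arguments: {"type":"object","properties":{"targets":{"type":"array"},"grip_force":{"type":"number"}},"required":["targets"]}

```bash
ls; mkdir -p pics; python3 - <<'E'
from bench import r
import cv2,pickle
d={}
for n in("top","side"):
    c=r.camera(n);d[n]=c;cv2.imwrite(f"pics/{n}0.png",c["image"])
    print(n,c["vertical_fov"],c["cx"],c["cy"],c["k1"],c["cam_to_world"].round(3).tolist() if hasattr(c["cam_to_world"],'round') else c["cam_to_world"])
pickle.dump(d,open("c0.pkl","wb"))
s=r.read_state();print(s["ee_pos"],s["eef_rot"],s["time"],s["ft_force"])
E
```

```text
pics
top 47.545891322029505 252.6311849729813 187.7177873563979 -0.09337416513571972 [[0.021, -0.977, 0.214, 0.397], [-1.0, -0.02, 0.003, 0.054], [0.001, -0.214, -0.977, 1.129], [0.0, 0.0, 0.0, 1.0]]
side 44.607407544058404 260.3772016786092 194.52990845519534 0.01446484047863279 [[0.97, -0.154, 0.188, 0.444], [-0.243, -0.614, 0.751, -0.623], [-0.001, -0.774, -0.633, 0.668], [0.0, 0.0, 0.0, 1.0]]
[ 0.2489014  -0.57293442  0.22185285] [ 9.79077033e-01  2.03489018e-01 -1.42369351e-04 -6.02452816e-04] 0.1 [0.73203892 0.06720935 0.14946974]
```

View pics/top0.png

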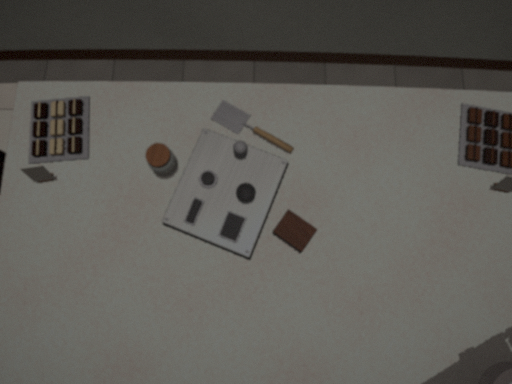

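View pics/side0.png

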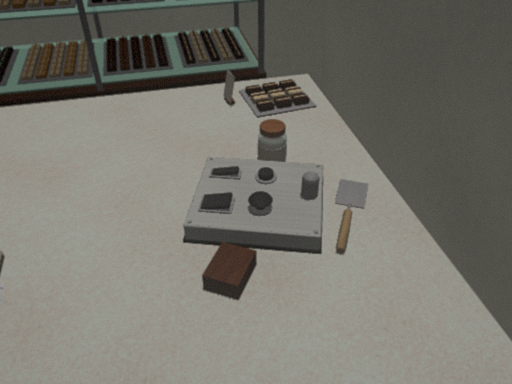

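Top view: narrow rocker at (194,211), wide rocker at (232,227), round key with collar at (208,178), stop mushroom at (246,192), shaker at (240,149). The side view agrees.

```bash
cat > h.py <<'E'
import numpy as np,cv2
def ray(c,uv):
    h=c["image"].shape[0];f=h/2/np.tan(np.radians(c["vertical_fov"])/2)
    K=np.array([[f,0,c["cx"]],[0,f,c["cy"]],[0,0,1.]])
    p=cv2.undistortPoints(np.array(uv,float).reshape(-1,1,2),K,np.array([c["k1"],0,0,0.]))[:,0]
    T=np.array(c["cam_to_world"]);d=np.c_[p,np.ones(len(p))]@T[:3,:3].T
    return T[:3,3],d
def onz(c,uv,z):
    o,d=ray(c,uv);return o+d*((z-o[2])/d[:,2])[:,None]
def blobs(c,poly,thr,amin):
    g=c["image"].max(2);m=np.zeros_like(g);cv2.fillPoly(m,[np.array(poly,np.int32)],255)
    m=((g<thr)&(m>0)).astype(np.uint8)
    n,l,s,cen=cv2.connectedComponentsWithStats(m)
    out=[]
    for i in range(1,n):
        if s[i,4]>=amin:
            k,_=cv2.findContours((l==i).astype(np.uint8),0,2)
            out.append((cen[i],s[i,4],cv2.minAreaRect(max(k,key=cv2.contourArea))))
    return out
E
python3 - <<'E'
import pickle;from h import *
d=pickle.load(open("c0.pkl","rb"))
P={"top":[(207,136),(282,165),(248,250),(171,221)],"side":[(209,162),(322,165),(320,232),(194,232)]}
for n in P:
    c=d[n]
    print(n,"panel grey",np.percentile(c["image"].max(2)[150:230,200:250],[5,25,50,75]))
    for cen,a,rect in blobs(c,P[n],65,25):
        print(cen.round(1),a,np.round(rect[1],1),round(rect[2]),[onz(c,cen,z)[0,:2].round(4).tolist() for z in(.059,.063,.077)])
corn=onz(d["top"],[(205,131),(287,163),(250,257),(165,223)],.045);print(corn.round(3),np.linalg.norm(np.diff(corn,axis=0),axis=1),corn.mean(0))
E
```

```text
top panel grey [ 39.  95. 111. 113.]
[240.  154.1] 83 [12.3  7.7] 5 [[0.7186, 0.0914], [0.7174, 0.0913], [0.7132, 0.0908]]
[207.5 178.1] 138 [12. 12.] 90 [[0.6538, 0.1719], [0.6529, 0.1714], [0.6495, 0.1699]]
[245.5 192.7] 293 [19. 18.] 90 [[0.6182, 0.0749], [0.6173, 0.0749], [0.6144, 0.0746]]
[193.6 210.5] 193 [ 8.5 23.5] 24 [[0.5701, 0.2031], [0.5695, 0.2025], [0.5672, 0.2006]]
[231.8 226.1] 399 [16.9 24. ] 22 [[0.5333, 0.1066], [0.5328, 0.1064], [0.531, 0.1057]]
side panel grey [ 48. 105. 134. 137.]
[225.8 171. ] 175 [25.8  8. ] 2 [[0.5711, 0.1972], [0.5703, 0.1918], [0.5674, 0.1729]]
[265.4 173.7] 150 [12. 13.] 90 [[0.6528, 0.1664], [0.6515, 0.1612], [0.6467, 0.1431]]
[309.1 190. ] 236 [15.6 17.8] 4 [[0.7268, 0.0893], [0.7249, 0.0846], [0.7184, 0.0683]]
[216.6 201.2] 412 [16. 30.] 90 [[0.5338, 0.1006], [0.5332, 0.0959], [0.5312, 0.0792]]
[260.  200.2] 316 [17. 22.] 90 [[0.6195, 0.0822], [0.6184, 0.0776], [0.6143, 0.0613]]
[223.6 231.2] 68 [ 3. 41.] 90 [[0.5315, 0.011], [0.5309, 0.0068], [0.5289, -0.0078]]
[[ 0.784  0.186  0.045]
 [ 0.702 -0.03   0.045]
 [ 0.459  0.06   0.045]
 [ 0.539  0.276  0.045]] [0.2309973  0.25845623 0.22962039] [0.62110516 0.12281449 0.045     ]
```

move_arm(targets=[[[0, 0, 0], [0, 0, 0.155], 0], [[0, 0, 0], [0, 0, 0.155], 0], [[0, 0, 0], [0, 0, 0.155], 0], [[0, 0, 0], [0, 0, 0.155], 0], [[0, 0, 0], [0, 0, 0.155], 0], [[1.3, -4.35, 0], [0, 0, 0], 0], [[1.3, -4.35, 0], [0, 0, 0], 0], [[1.3, -4.35, 0], [0, 0, 0], 0], [[1.3, -4.35, 0], [0, 0, 0], 0], [[1.3, -4.35, 0], [0, 0, 0], 0], [[1.3, -4.35, 0], [0, 0, 0], 0], [[1.3, -4.35, 0], [0, 0, 0], 0], [[1.3, -4.35, 0], [0, 0, 0], 0], [[1.3, -4.35, 0], [0, 0, 0], 0]])

```text
time: 1.85
ee_pos: [0.4987, -0.2481, 0.2223]
eef_rot: [0.983, -0.182, -0.0, -0.0]
ft_force: [-0.5, -0.2, 0.2]
width: 0.0007
grip_force: 0.0
```

move_arm(targets=[[[-0.8, -4.1, -0.3], [0, 0, 0], 0], [[-0.8, -4.1, -0.3], [0, 0, 0], 0], [[-0.8, -4.1, -0.3], [0, 0, 0], 0], [[-0.8, -4.1, -0.3], [0, 0, 0], 0], [[-0.8, -4.1, -0.3], [0, 0, 0], 0], [[-0.8, -4.1, -0.3], [0, 0, 0], 0], [[-0.8, -4.1, -0.3], [0, 0, 0], 0], [[-0.8, -4.1, -0.3], [0, 0, 0], 0], [[0, 0, 0], [0, 0, 0], 0], [[0, 0, 0], [0, 0, 0], 0], [[0, 0, 0], [0, 0, 0], 0]])

```text
time: 3.22
ee_pos: [0.5555, 0.0784, 0.2463]
eef_rot: [0.983, -0.183, -0.0, 0.0]
ft_force: [-0.5, 0.3, 0.2]
width: 0.0007
grip_force: 0.0
```

```bash
python3 - <<'E'
from bench import r
import cv2,pickle
c=r.camera("wrist");pickle.dump(c,open("w1.pkl","wb"));cv2.imwrite("pics/w1.png",c["image"])
s=r.read_state();print(s["ee_pos"],s["eef_rot"],s["time"],s["ft_force"],s["joint_positions"],s["width"],c["cam_to_world"])
E
```

```text
[0.55550189 0.07851689 0.24643278] [ 9.83198333e-01 -1.82540289e-01 -1.20546012e-05  2.83288593e-04] 3.275 [-0.20156201 -0.3325575   1.03641638] [ 0.18960175  0.21439278 -0.4770442   1.57770739  0.10028058  1.37405809
 -2.23568683] 0.00047262055666513205 [[-0.36003392 -0.88842682 -0.28473384  0.63494983]
 [-0.9329385   0.3432339   0.10870256  0.04802039]
 [ 0.00115604  0.30477577 -0.95242343  0.40781384]
 [ 0.          0.          0.          1.        ]]
```

View pics/w1.png

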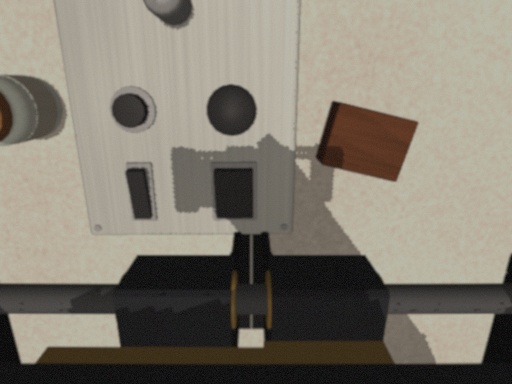

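Wrist view: wide rocker (235,192), narrow rocker (140,193), key (130,110), stop mushroom (231,109); panel edges parallel to the image axes, so the yaw is right. I refine with this view.

```bash
python3 - <<'E'
import pickle;from h import *
c=pickle.load(open("w1.pkl","rb"))
g=c["image"].max(2)
pol={"wide":[(213,166),(256,166),(258,219),(212,219)],"narrow":[(126,164),(152,164),(156,219),(128,219)],"key":[(108,86),(156,86),(156,132),(108,132)]}
psi=2*np.arctan2(-.18254,.98320)
ux=np.array([np.cos(psi),np.sin(psi)]);uy=np.array([np.sin(psi),-np.cos(psi)])
for n,p in pol.items():
  for thr in (45,60):
    b=max(blobs(c,p,thr,100),key=lambda b:b[1]);z=.063 if n=="key" else .059
    q=onz(c,b[0],z)[0,:2]; box=onz(c,cv2.boxPoints(b[2]),z)[:,:2]
    print(n,thr,b[0].round(1),b[1],"pos",q.round(4),"size",np.linalg.norm(np.diff(box,axis=0),axis=1).round(4), "boxcen",box.mean(0).round(4))
    t=q+(0 if n=="key" else .0225)*ux-np.array([.5555,.0785]); print("  target shift tool cm",100*np.array([t@ux,t@uy]).round(4))
cor=onz(c,[(97,228),(284,227)],.045)[:,:2];v=cor[0]-cor[1];print("screws",cor,"yaw",np.arctan2(-v[0],v[1]),psi,np.linalg.norm(v))
E
```

```text
wide 45 [233.5 192.3] 1740 pos [0.5375 0.1054] size [0.0392 0.0547 0.041 ] boxcen [0.5366 0.1069]
  target shift tool cm [-0.39 -1.87]
wide 60 [233.6 192. ] 1882 pos [0.5378 0.1052] size [0.0402 0.0558 0.0422] boxcen [0.5369 0.1062]
  target shift tool cm [-0.36 -1.85]
narrow 45 [142.9 184.6] 155 pos [0.5807 0.193 ] size [0.0165 0.0542 0.0172] boxcen [0.5743 0.1932]
  target shift tool cm [  0.49 -11.6 ]
narrow 60 [139.3 192.4] 863 pos [0.5743 0.2007] size [0.0198 0.057  0.0207] boxcen [0.573 0.201]
  target shift tool cm [ -0.39 -12.08]Traceback (most recent call last):
  File "<stdin>", line 9, in <module>
ValueError: max() iterable argument is empty
```

move_arm(targets=[[[-0.4, -1.85, 0], [0, 0, 0], 0], [[0, 0, 4], [0, 0, 0], 0], [[0, 0, 4], [0, 0, 0], 0], [[0, 0, 4], [0, 0, 0], 0], [[0, 0, 3.6], [0, 0, 0], 0], [[0, 0, 1], [0, 0, 0], 0], [[0, 0, 0], [0, 0, 0], 0]])

```text
time: 4.15
ee_pos: [0.5585, 0.0993, 0.0809]
eef_rot: [0.983, -0.181, -0.0, -0.0]
ft_force: [-0.1, 0.3, 0.3]
width: 0.0003
grip_force: 0.0
```

```bash
python3 - <<'E'
from bench import r
import cv2,pickle;from h import *
w=pickle.load(open("w1.pkl","rb"))
psi=-.3671;ux=np.array([np.cos(psi),np.sin(psi)]);uy=np.array([np.sin(psi),-np.cos(psi)])
for thr in(70,85):
  for b in blobs(w,[(108,86),(156,86),(156,132),(108,132)],thr,100):
    q=onz(w,b[0],.063)[0,:2];print(thr,"key",b[0],b[1],q,"shift cm from w1 pose",100*(q-[.5555,.0785])@np.c_[ux,uy])
c=r.camera("side");cv2.imwrite("pics/s1.png",cv2.resize(c["image"][130:270,150:350],None,fx=3,fy=3))
s=r.read_state();print(s["ee_pos"],s["ft_force"])
E
```

```text
70 key [129.86237514 109.98113208] 901 [0.65557774 0.16874033] shift cm from w1 pose [  6.10215987 -12.01467231]
85 key [129.85042735 109.97970085] 936 [0.6555833 0.1687508] shift cm from w1 pose [  6.10230277 -12.0158493 ]
[0.55910369 0.09923135 0.08174925] [-0.22727307  0.12803397  1.27448755]
```

View pics/s1.png

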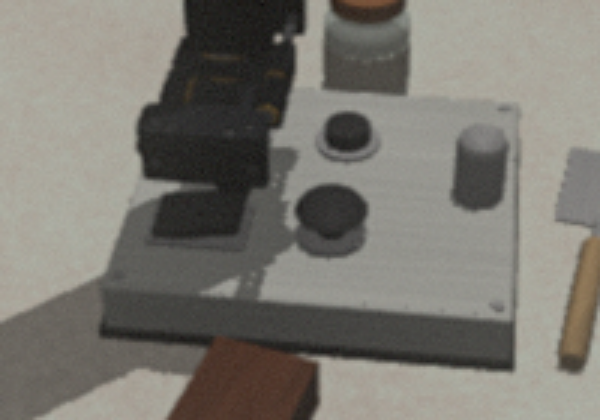

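The fingers hover over the wide rocker's raised end, at crop (235,180), well short of the stop mushroom at (330,210). Pressing now.

move_arm(targets=[[[0, 0, 0.8], [0, 0, 0], 0], [[0, 0, 0.5], [0, 0, 0], 0], [[0, 0, 0.4], [0, 0, 0], 0], [[0, 0, 0.3], [0, 0, 0], 0], [[0, 0, 0.3], [0, 0, 0], 0], [[0, 0, 0], [0, 0, 0], 0]])

```text
time: 4.95
ee_pos: [0.5588, 0.0985, 0.0577]
eef_rot: [0.983, -0.182, 0.0, -0.0]
ft_force: [3.0, -1.1, 2.9]
width: 0.0003
grip_force: 1.7
```

move_arm(targets=[[[0, 0, 0.15], [0, 0, 0], 0], [[0, 0, 0], [0, 0, 0], 0]])

```text
time: 5.2
ee_pos: [0.5589, 0.0985, 0.0568]
eef_rot: [0.983, -0.182, 0.001, -0.0]
ft_force: [2.0, -2.5, 9.5]
width: 0.0005
grip_force: 4.6
```

move_arm(targets=[[[0, 0, 0.15], [0, 0, 0], 0], [[0, 0, 0], [0, 0, 0], 0]])

```text
time: 5.45
ee_pos: [0.5591, 0.0985, 0.0564]
eef_rot: [0.983, -0.182, 0.001, 0.0]
ft_force: [-4.0, -3.5, 20.8]
width: 0.0004
grip_force: 10.1
```

move_arm(targets=[[[0, 0, -3], [0, 0, 0], 0], [[0, 0, -4], [0, 0, 0], 0], [[1.6, -2.6, 0], [0, 0, 0], 0], [[1.6, -2.5, 0], [0, 0, 0], 0], [[1.6, -2.5, 0], [0, 0, 0], 0], [[1.6, -2.5, 0], [0, 0, 0], 0], [[0, 0, 3], [0, 0, 0], 0], [[0, 0, 0], [0, 0, 0], 0], [[0, 0, 0], [0, 0, 0], 0]])

```text
time: 6.58
ee_pos: [0.6539, 0.17, 0.095]
eef_rot: [0.983, -0.182, -0.0, 0.0]
ft_force: [-0.1, 0.4, 0.7]
width: 0.0001
grip_force: 0.0
```

```bash
python3 - <<'E'
from bench import r
import cv2,numpy as np
a=r.camera("side")["image"][130:270,150:350]
cv2.imwrite("pics/s2.png",cv2.resize(a,None,fx=3,fy=3))
s=r.read_state();print(s["ee_pos"],s["ft_force"],s["joint_positions"])
E
```

```text
[0.65432032 0.17000121 0.09560316] [-0.56305941  0.00387571  0.33391703] [ 1.11906892e-03  5.73645506e-01 -4.56067273e-01  1.43741314e+00
  2.60561108e-01  1.18984275e+00 -2.42457546e+00]
```

View pics/s2.png

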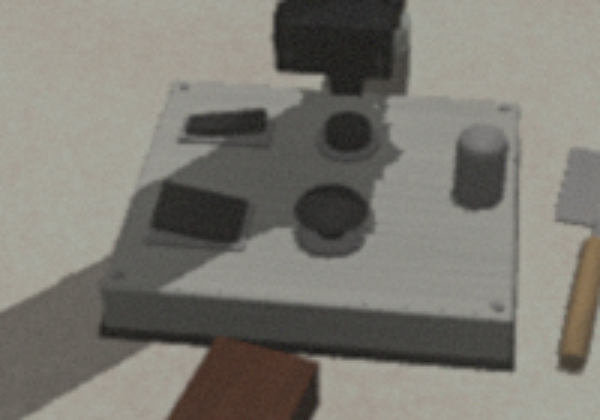

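The wide rocker at (200,213) now slopes the other way (far end down), so it is on; the fingertips at (347,88) sit over the key at (347,130). Pressing the key.

move_arm(targets=[[[0, 0, 2], [0, 0, 0], 0], [[0, 0, 1], [0, 0, 0], 0], [[0, 0, 0.4], [0, 0, 0], 0], [[0, 0, 0.4], [0, 0, 0], 0], [[0, 0, 0.3], [0, 0, 0], 0], [[0, 0, 0.2], [0, 0, 0], 0], [[0, 0, 0], [0, 0, 0], 0]])

```text
time: 7.5
ee_pos: [0.6544, 0.17, 0.0533]
eef_rot: [0.983, -0.182, 0.0, 0.0]
ft_force: [-7.4, -3.3, 15.5]
width: 0.0002
grip_force: 7.5
```

move_arm(targets=[[[0, 0, 0.1], [0, 0, 0], 0], [[0, 0, 0], [0, 0, 0], 0]])

```text
time: 7.75
ee_pos: [0.6544, 0.17, 0.0532]
eef_rot: [0.983, -0.182, 0.001, 0.0]
ft_force: [-10.8, -4.5, 21.7]
width: 0.0002
grip_force: 10.9
```

Hard stop at 53.2 mm, as it should be for fully in. Now the narrow rocker.

move_arm(targets=[[[0, 0, -3], [0, 0, 0], 0], [[0, 0, -2.5], [0, 0, 0], 0], [[-2.2, 0, 0], [0, 0, 0], 0], [[-2.2, 0, 0], [0, 0, 0], 0], [[-2.2, 0, 0], [0, 0, 0], 0], [[0, 0, 2], [0, 0, 0], 0], [[0, 0, 0], [0, 0, 0], 0], [[0, 0, 0], [0, 0, 0], 0]])

```text
time: 8.75
ee_pos: [0.5932, 0.1931, 0.0852]
eef_rot: [0.983, -0.182, -0.0, 0.0]
ft_force: [0.5, -0.5, 0.5]
width: 0.0008
grip_force: 0.0
```

```bash
python3 - <<'E'
from bench import r
import cv2,numpy as np
a=r.camera("side")["image"][130:270,150:350]
cv2.imwrite("pics/s3.png",cv2.resize(a,None,fx=3,fy=3))
s=r.read_state();print(s["ee_pos"],s["ft_force"],s["joint_positions"])
E
```

```text
[0.59324583 0.19325044 0.08551481] [ 0.14244019 -0.32114477  0.00838012] [-0.01436639  0.48231911 -0.48324287  1.59840095  0.24175255  1.12058072
 -2.49315693]
```

View pics/s3.png

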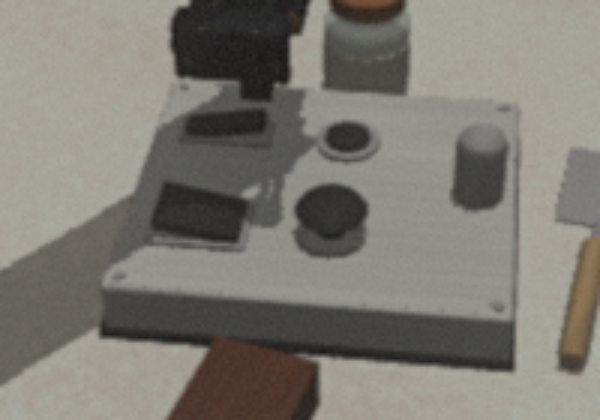

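The key at (347,137) is down in its collar and the wide rocker is still on. The fingertips at (256,95) are above the raised end of the narrow rocker (around (258,118)).

move_arm(targets=[[[0, 0, 1.2], [0, 0, 0], 0], [[0, 0, 0.6], [0, 0, 0], 0], [[0, 0, 0.4], [0, 0, 0], 0], [[0, 0, 0.3], [0, 0, 0], 0], [[0, 0, 0.3], [0, 0, 0], 0], [[0, 0, 0.1], [0, 0, 0], 0], [[0, 0, 0], [0, 0, 0], 0]])

```text
time: 9.68
ee_pos: [0.5936, 0.1933, 0.0572]
eef_rot: [0.983, -0.182, 0.001, -0.0]
ft_force: [3.5, -3.1, 5.2]
width: 0.0005
grip_force: 2.7
```

move_arm(targets=[[[0, 0, 0.15], [0, 0, 0], 0], [[0, 0, 0], [0, 0, 0], 0]])

```text
time: 9.93
ee_pos: [0.5938, 0.1933, 0.0569]
eef_rot: [0.983, -0.182, 0.001, -0.0]
ft_force: [0.6, -3.3, 14.4]
width: 0.0005
grip_force: 7.3
```

move_arm(targets=[[[0, 0, 0.1], [0, 0, 0], 0], [[0, 0, 0], [0, 0, 0], 0]])

```text
time: 10.18
ee_pos: [0.5938, 0.1934, 0.0567]
eef_rot: [0.983, -0.182, 0.001, -0.0]
ft_force: [-3.1, -5.1, 21.6]
width: 0.0007
grip_force: 10.6
```

move_arm(targets=[[[0, 0, -3], [0, 0, 0], 0], [[0, 0, -4], [0, 0, 0], 0], [[0, 0, -5], [0, 0, 0], 0], [[-2, 0, -4], [0, 0, 0], 0], [[-3, 0, 0], [0, 0, 0], 0], [[0, 0, 0], [0, 0, 0], 0], [[0, 0, 0], [0, 0, 0], 0]])

```text
time: 11.05
ee_pos: [0.5457, 0.2112, 0.2135]
eef_rot: [0.983, -0.182, -0.0, 0.0]
ft_force: [-0.2, -0.4, 0.0]
width: 0.0005
grip_force: 0.0
```

```bash
python3 - <<'E'
from bench import r
import cv2,numpy as np
a=r.camera("side")["image"][130:270,150:350]
cv2.imwrite("pics/s4.png",cv2.resize(a,None,fx=4,fy=4))
s=r.read_state();print(s["ee_pos"],s["ft_force"],s["time"])
E
```

```text
[0.54602744 0.21096919 0.2133719 ] [-0.11136324 -1.27332083 -0.80169031] 11.1
```

View pics/s4.png

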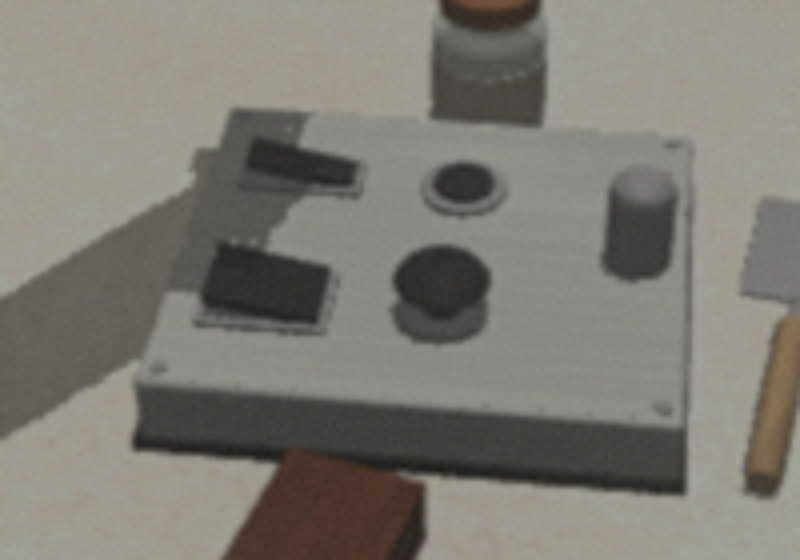

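Both rockers, at (265,285) and (303,165), now slope down at the far end. The key at (465,183) is in, the stop at (442,280) is up, and the loose things have not moved. The hand is clear.

```bash
python3 -c "
from bench import r
print(r.close_job())"
```

```text
the job is handed in; nothing more can be done
None
```

The display case is switched on: I pressed the wide rocker, then the round key, then the narrow rocker, each to its stop, without touching the stop button or the loose things, and handed the job in with the hand clear; no verdict came back.

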